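# Close the coffee-pod tin with its nested lids, then hold the cover up

## Robot

A 7-joint arm with a two-finger parallel gripper is mounted at the origin on the work surface. World frame = base frame: x ahead of the robot, y to its left, z up, the work surface at z = 0. Lengths are in m, angles in rad, forces in N, time in s.
With the tool pointing down it reaches from about 0.4 to 0.85 m from the base axis. Payload 4.5 kg.
Tool frame: the origin (TCP) lies at the very end of the fingers, on their centre line; the grasp point (between the pads) lies 19 mm behind it; z points along the fingers, y is the line along which they close (so a half turn about z gives the same grasp; the last joint's range is limited). The gripper opens to 88 mm and grips with 3 to 60 N. Pads are 18 mm wide; open, the fingers measure 123 mm over their backs; the gripper's body (75 mm by 187 mm) begins 45 mm behind the grasp point.
Start: joints at [-1.292, 0.689, -0.195, 1.565, 0.157, 0.902, -0.215], TCP at [0.151, 0.606, 0.217] pointing down, gripper open.
Joint ranges: [-3.01, 3.01], [-0.46, 2.08], [-1.47, 1.51], [0.13, 2.56], [-1, 4.14], [0.04, 2.09], [-2.66, 2.66]. Speed limits (rad/s): [2.57, 2.57, 3.14, 3.14, 3.14, 3.14, 3.14].

## Interface

Orientations are given as a unit quaternion [w, x, y, z].
In Python, from rig import observe, viewer, ctrl gives the robot as it stands.
- The arm moves only by the tool jog_arm, never from a script. Its argument "deltas" is a list of rows, each an object with "rotation": the turn, a rotation vector about the world's x, y, z in degrees, a list of three; "dp": the shift along the world's x, y, z in cm, a list of three; "gripper": the finger opening in cm, from 0 to 8.81. In form: [{"rotation": [ax, ay, az], "dp": [tx, ty, tz], "gripper": gripper}, ...]. A call has 1 to 5 rows; each row is the pose to reach, as a shift and turn from the pose commanded when the call began; what a row does not reach only later rows make up. A row lasts 1/8 s, in which the tool goes at most 62.5 mm and 10.7 degrees, less where a joint would pass 70% of its speed; a pose out of reach is approached as far as the arm can. A call with a gripper value outside its range is refused whole. The fingers move at their own pace and stop on an object; "squeeze" is the grip in N (left out, the last holds). Time passes only in rows, so rows that repeat a pose let the fingers close. It gives the time, the measured TCP pose, the force, the opening and the grip force at its end, in the units of the state.
- observe(): the state, without advancing time (a new reading comes with each control period).
- viewer.read_camera(name): name is "side" or "top"; returns the picture (384x512x3 uint8, blue, green, red); there is no depth.
- viewer.camera_info(name): a dict with "mtx" (3x3 intrinsics, pixels), "dist" ([k1, k2, p1, p2, k3] as OpenCV has them; the pictures are not rectified), "R" (3x3) and "t" (3): a world point X has camera coordinates R X + t. Camera axes: x right, y down, z forward; pixel columns grow to the right and rows downward; lengths in m; the calibration is good to about 2 mm. A picture is of the moment at which its call begins. camera_info takes no time and is no camera call.
- ctrl.hand_in(): hands the job in; it is judged then, once.
The state is a dict: "time": time; "qpos": joint angles; "joint_velocities": joint speeds; "joint_efforts": joint torques, N m; "ee_pos": TCP position; "eef_rot": TCP orientation; "ft_force": force on the tool from outside, world axes, zero at the start; "wrist_torque": the same for the moment, N m; "grip_width": finger opening in m; "grasp_force": force on a finger pad.
Only numpy, scipy, OpenCV 4.12 (cv2) and the standard library are available. Lean on these libraries where they do the work, as an engineer would, in place of code of your own. Each camera call takes 0.05 s, during which the arm holds its last target. There are 200 camera calls.

## Task

Put the orange coffee pod from the tray into the blue tin, then take the nested lids (blue cover over white sealing lid) from the cork board by the wooden knob and set both together on the tin, without dropping them, so that the sealing lid is fully seated; let go of the knob. Then grip the blue cover by its long sides and lift it alone, level and straight up, leaving the sealing lid seated and undisturbed so that I can check the seal, and finish while still holding the cover about 10 cm above where it sat. Do not disturb the green pod, the cup or the doughnut.

Things in the scene. Friction and masses are not known exactly. Their poses are not given: they have to be found in the camera images.
- orange_pod_center (a point): Orange coffee pod, loose, 20 g, standing upside down in either compartment of the tray: 30 mm tall, foot rim 35 mm across and 2 mm thick, body 30 mm across just above the rim, tapering to 28 mm at 24 mm height, then to a 20 mm flat top. Point: its centre, 15 mm above its underside.
- green_pod_center (a point): Green coffee pod of the same shape in the other compartment; leave it alone. The point is its centre, 15 mm above its underside.
- tray: Light wooden tray, fixed, 100 x 195 mm (x, y), walls 18 mm high, 5 mm thick, floor 5 mm thick, one divider making two compartments side by side along y, each 90 x 90 mm inside; a pod stands near the middle of each. Origin: centre of its underside, on the table. Tray and cork board may swap sides of the table.
- tin_mouth (a point): Open blue tin with brass bands and pale labels, fixed to the table, 54 x 114 mm outside (x, y: the long side lies along the point's y), 70 mm tall, walls 3 mm, inside 48 x 108 mm and about 67 mm deep. The point is the centre of the mouth in the plane of the rim, 70 mm above the table; z up.
- board: Cork board, fixed, 110 x 170 x 10 mm, on which the nested lids lie. Origin: centre of its underside, on the table.
- knob (a point): Wooden knob of the loose white sealing (inner) lid, 80-160 g: an upright bar, 12 mm thick (x), 28 mm long (y), through a 24 x 40 mm opening in the cover, standing 24 mm out of its top. Lifting it lifts both lids. Point: on its axis, 12 mm below its top, 47 mm above the rubber seal's underside; 38 mm above the tin's rim once seated. x: short side of the lid, y: long side, z up.
- inner_flange (a point): Centre of the underside of the sealing lid's flange (54 x 114 x 4 mm), 38 mm below the knob point, same axes. Below it a round-edged black rubber seal (43 x 103 mm, 9 mm deep) enters the tin's mouth with 2.5 mm play all round. Fully seated, the flange lies on the tin's rim and this point meets the tin_mouth point. Either way round will do.
- cover_center (a point): Blue cover with brass edging (outer lid), loose, 70-133 g: a box open below, 64 x 124 mm (x, y), 26 mm tall, lying loosely on the sealing lid with 2 mm sideways play. Point: its centre, 13 mm below its top, 13 mm above the inner_flange point when nested. Grip from above across its 64 mm width (x); the knob stands between the fingers, 24 mm above its top. Raised over 45 mm it clears the knob.
- cup: White coffee mug, loose, 62 mm tall, 84 mm across, standing on a saucer beyond the work; leave it alone. Origin: centre of its underside.
- doughnut: Brown doughnut, loose, about 86 mm across and 32 mm tall, on a white plate beyond the work; leave it alone. Origin: centre of its underside.

How it is judged:
On the way, in this order (a step that is already met when the one before it is completed fails the run):
1. the orange pod lies in the tin, let go (x of orange_pod_center in the frame of tin_mouth between -0.024 and 0.024 m and y of orange_pod_center in the frame of tin_mouth between -0.054 and 0.054 m and z of orange_pod_center in the frame of tin_mouth below -0.03 m and contact force between the fingers and orange_pod below 0.1 N), for 0.2 s.
2. the lids, still nested, are seated on the tin and the knob is let go (z of inner_flange in the frame of tin_mouth between -0.003 and 0.003 m and x of inner_flange in the frame of tin_mouth between -0.006 and 0.006 m and y of inner_flange in the frame of tin_mouth between -0.006 and 0.006 m and angle between inner_flange's own z axis and vertical below 0.06 rad and z of cover_center in the frame of inner_flange between 0.01 and 0.017 m and x of cover_center in the frame of inner_flange between -0.006 and 0.006 m and y of cover_center in the frame of inner_flange between -0.006 and 0.006 m and contact force between the fingers and inner_lid below 0.1 N), for 0.2 s.
At the end, for the whole second after the job is handed in: Orange pod in the tin; sealing lid seated (3 mm in height, 6 mm sideways, tilt under 0.06 rad), still, untouched by robot or cover; cover held still in the fingers 60 to 150 mm above its nested place, within 40 mm sideways, level within 0.2 rad (x of orange_pod_center in the frame of tin_mouth between -0.024 and 0.024 m and y of orange_pod_center in the frame of tin_mouth between -0.054 and 0.054 m and z of orange_pod_center in the frame of tin_mouth below -0.03 m and z of inner_flange in the frame of tin_mouth between -0.003 and 0.003 m and x of inner_flange in the frame of tin_mouth between -0.006 and 0.006 m and y of inner_flange in the frame of tin_mouth between -0.006 and 0.006 m and angle between inner_flange's own z axis and vertical below 0.06 rad and z of cover_center in the frame of inner_flange between 0.073 and 0.163 m and x of cover_center in the frame of inner_flange between -0.04 and 0.04 m and y of cover_center in the frame of inner_flange between -0.04 and 0.04 m and angle between cover_center's own z axis and vertical below 0.2 rad and contact force between the fingers and cover above 1 N and linear speed of cover below 0.03 m/s and contact force between each of cover, the arm, the fingers and inner_lid below 0.05 N and contact force between cover and tin below 0.05 N and linear speed of inner_lid below 0.02 m/s); the arm keeps its last pose, push and grip.
It fails at once if the cover is lifted off while the sealing lid is not seated on the tin (z of cover_center in the frame of inner_flange above 0.025 m and not (z of inner_flange in the frame of tin_mouth between -0.003 and 0.003 m and x of inner_flange in the frame of tin_mouth between -0.006 and 0.006 m and y of inner_flange in the frame of tin_mouth between -0.006 and 0.006 m and angle between inner_flange's own z axis and vertical below 0.06 rad)).
It fails at once if the lids are dropped (linear speed of inner_lid above 0.45 m/s and contact force between the fingers and inner_lid below 0.05 N and contact force between the fingers and cover below 0.05 N).
It fails at once if the green pod is disturbed (distance of green_pod_center from where it was at the start of the episode above 0.02 m).
It fails at once if the cup is disturbed (distance of cup from where it was at the start of the episode above 0.02 m).
It fails at once if the doughnut is disturbed (distance of doughnut from where it was at the start of the episode above 0.02 m).
It also fails if it takes over 67 s, if anything falls off the work surface, if the arm or the gripper's body presses on something with over 40 N, if the wrist force passes 120 N, or if a joint passes its speed limit or range.

## Working session

There is one attempt and no reset: what is moved stays moved. The work goes in short steps, Python scripts to look and compute and a tool call to move; the robot and the scene stay as the last step left them, time stands still between calls to the robot, and variables do not carry over. Pictures are saved under pics/ and viewed, at most 10 in all, crops included, and the job is handed in when it is done.

Besides the shell and the picture viewer there is one more tool, called after ">>>" in YAML: its name, and indented under it one key for each argument. jog_arm: Moves the arm, as the interface text tells. Its arguments: {"type":"object","properties":{"deltas":{"type":"array","items":{"type":"object","properties":{"rotation":{"type":"array","items":{"type":"number"}},"dp":{"type":"array","items":{"type":"number"}},"gripper":{"type":"number"}}}},"squeeze":{"type":"number"}},"required":["deltas"]}

```bash
ls; mkdir -p pics; python3 - <<'E'
from rig import observe, viewer
import cv2, numpy as np
np.set_printoptions(precision=4,suppress=True)
for n in("side","top"):
    cv2.imwrite(f"pics/{n}0.png",viewer.read_camera(n)); i=viewer.camera_info(n)
    R=np.array(i["R"]);print(n,np.array(i["mtx"]).tolist(),i["dist"],(-R.T@np.array(i["t"])),R.tolist())
print(observe())
E
```

```text
pics
side [[453.05864471520715, 0.0, 254.6601123387154], [0.0, 453.05864471520715, 190.16849909298148], [0.0, 0.0, 1.0]] [-0.0588  0.      0.      0.      0.    ] [ 0.1472 -0.5692  0.9502] [[0.7945603847998253, -0.6071819903154348, 0.0019558996244762946], [-0.4553056164871174, -0.5979394333200353, -0.6596705463155086], [0.40170958477741087, 0.523257551037252, -0.7515523566462007]]
top [[348.07939422471486, 0.0, 253.92079049141432], [0.0, 348.07939422471486, 189.4129647925432], [0.0, 0.0, 1.0]] [-0.0023  0.      0.      0.      0.    ] [0.4696 0.0057 0.8224] [[-0.0067767554188182515, -0.9990390147066935, -0.04330268675119809], [-0.9869113463128842, 0.013659241734101529, -0.16068422335170154], [0.16112129004226494, 0.04164699519927275, -0.986055504363719]]
{'time': 0.1, 'qpos': array([-1.2922,  0.6899, -0.1946,  1.5662,  0.1573,  0.9025, -0.2151]), 'joint_velocities': array([-0.0005, -0.0025, -0.0007, -0.0035,  0.0002, -0.0002,  0.0001]), 'joint_efforts': array([ -0.0036, -52.8503,  -1.2722, -15.3838,  -0.0527,   0.002 ,
         0.    ]), 'ee_pos': array([0.1513, 0.6058, 0.2165]), 'eef_rot': array([-0.0001,  0.122 ,  0.9925, -0.0008]), 'ft_force': array([ 0.2899, -0.2324, -0.1564]), 'wrist_torque': array([-0.0104, -0.0009, -0.0532]), 'grasp_force': 0.0, 'grip_width': 0.08783968597505533}
```

View pics/side0.png

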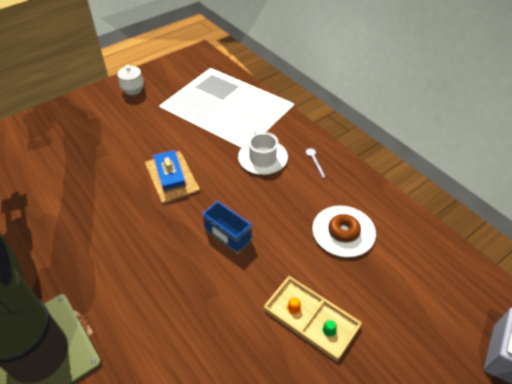

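View pics/top0.png

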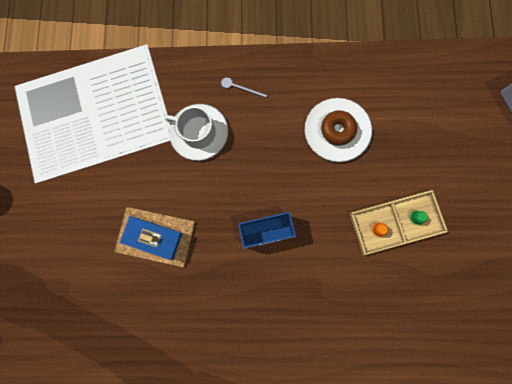

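The side view shows the tin at (228,226), the orange pod at (294,305), green pod (330,327) and the lids and knob at (169,165). The top view shows the tin at (267,231), orange pod (381,229), green pod (420,217) and knob (150,238).

```bash
cat > h.py <<'E'
import cv2, numpy as np
from rig import observe, viewer
np.set_printoptions(precision=4,suppress=True)
def ray(n,px):
    i=viewer.camera_info(n);R=np.array(i["R"]);t=np.array(i["t"])
    u=cv2.undistortPoints(np.float64(px).reshape(-1,1,2),np.array(i["mtx"]),np.array(i["dist"])).reshape(-1,2)
    return -R.T@t,np.c_[u,np.ones(len(u))]@R
def plane(n,px,z):
    c,d=ray(n,px); return c+d*((z-c[2])/d[:,2])[:,None]
def tri(ps,pt):
    c1,d1=ray("side",ps);c2,d2=ray("top",pt);o=[]
    for a,b in zip(d1,d2):
        s,_,_,_=np.linalg.lstsq(np.c_[a,-b],c2-c1,rcond=None)
        p,q=c1+s[0]*a,c2+s[1]*b;o.append(np.r_[(p+q)/2,np.linalg.norm(p-q)])
    return np.array(o)
def proj(n,X):
    i=viewer.camera_info(n);return cv2.projectPoints(np.float64(X).reshape(-1,1,3),cv2.Rodrigues(np.array(i["R"]))[0],np.array(i["t"]),np.array(i["mtx"]),np.array(i["dist"]))[0].reshape(-1,2)
def blob(im,lo,hi,box):
    x0,y0,x1,y1=box;m=cv2.inRange(cv2.cvtColor(im[y0:y1,x0:x1],cv2.COLOR_BGR2HSV),lo,hi)
    c=max(cv2.findContours(m,0,cv2.CHAIN_APPROX_NONE)[0],key=cv2.contourArea)
    return c.reshape(-1,2)+[x0,y0],m
def cen(c):
    M=cv2.moments(c.astype(np.int32));return [M["m10"]/M["m00"],M["m01"]/M["m00"]]
E
python3 - <<'E'
from h import *
s=cv2.imread("pics/side0.png");t=cv2.imread("pics/top0.png")
for nm,lo,hi in(("or",(5,150,120),(20,255,255)),("gr",(50,120,60),(85,255,255))):
    a=blob(s,lo,hi,(260,270,370,360))[0];b=blob(t,lo,hi,(345,185,450,260))[0]
    print(nm,cen(a),cen(b),np.ptp(a,0),np.ptp(b,0),tri([cen(a)],[cen(b)]),plane("top",[cen(b)],.025),plane("side",[cen(a)],.025))
def crop(im,x,y,w=66,h=50): return cv2.resize(im[y:y+h,x:x+w],(396,300),interpolation=cv2.INTER_CUBIC)
cv2.imwrite("pics/c0.png",np.vstack([np.hstack([crop(t,235,205),crop(t,117,212)]),np.hstack([crop(s,195,200),crop(s,138,140)])]))
E
```

```text
or [315.3085798816568, 309.5229125575279] [379.43028624192056, 229.32502308402584] [109  89] [17 15] [[ 0.5266 -0.2657 -0.0072  0.0474]] [[ 0.5052 -0.2422  0.025 ]] [[ 0.5349 -0.2862  0.025 ]]
gr [329.35737704918034, 327.9661202185792] [418.1059730250481, 217.17244701348744] [12 16] [17 13] [[ 0.533  -0.3343  0.0153  0.0016]] [[ 0.5315 -0.3297  0.025 ]] [[ 0.5298 -0.337   0.025 ]]
```

View pics/c0.png

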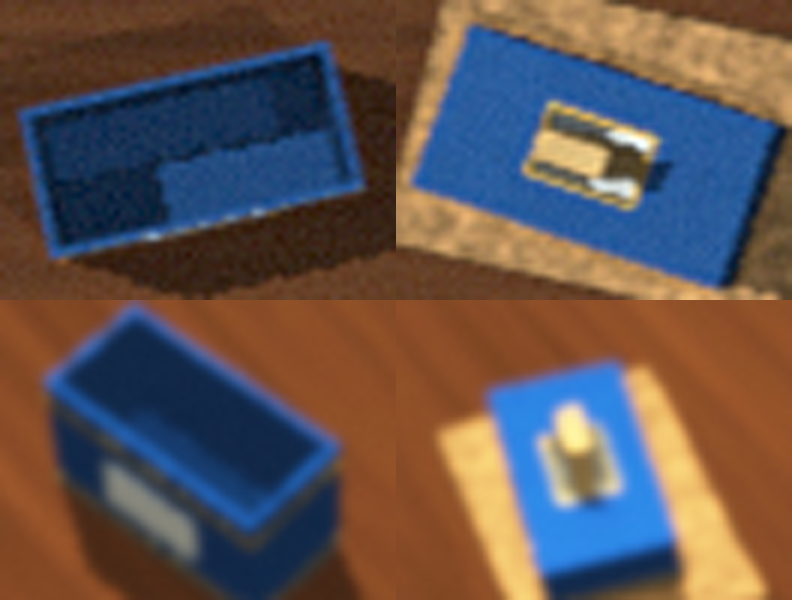

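The crops show the tin's bright blue rim clearly, and the cover's top with the knob in its brass-edged opening. Next I'll fit rectangles on the known planes.

```bash
cat >> h.py <<'E'
def rect(n,im,lo,hi,box,z,k=4):
    x0,y0,x1,y1=box;u=cv2.resize(im[y0:y1,x0:x1],None,fx=k,fy=k,interpolation=cv2.INTER_CUBIC)
    m=cv2.inRange(cv2.cvtColor(u,cv2.COLOR_BGR2HSV),lo,hi)
    c=max(cv2.findContours(m,0,cv2.CHAIN_APPROX_NONE)[0],key=cv2.contourArea)
    px=(cv2.convexHull(c).reshape(-1,2)+.5)/k-.5+[x0,y0]
    W=plane(n,px,z)[:,:2]
    (cx,cy),(w,h),a=cv2.minAreaRect((W*1000).astype(np.float32))
    if w>h:w,h,a=h,w,a+90   # a: angle of short side (w) from world x
    return np.array([cx,cy,w,h,(a+90)%180-90]),px
E
python3 - <<'E'
from h import *
s=cv2.imread("pics/side0.png");t=cv2.imread("pics/top0.png")
a=blob(s,(5,205,190),(20,255,255),(284,292,305,318))[0];b=blob(t,(5,205,150),(20,255,255),(345,185,450,260))[0]
print("or",cen(a),cen(b),np.ptp(a,0),np.ptp(b,0),tri([cen(a)],[cen(b)]),plane("top",[cen(b)],.025),plane("side",[cen(a)],.025))
bl=(100,120,0)
for v in(90,120,140,160):
    lo=(100,120,v);hi=(125,255,255)
    for n,im,bt,bc in(("top",t,(235,205,300,255),(117,212,183,262)),("side",s,(195,195,258,252),(145,145,195,195))):
        print(v,n,"tin",rect(n,im,lo,hi,bt,.07)[0],"cov",rect(n,im,lo,hi,bc,.045)[0])
E
```

```text
or [292.9642857142857, 304.8452380952381] [380.0289256198347, 228.42837465564736] [13 10] [15 12] [[ 0.5066 -0.2453  0.0181  0.002 ]] [[ 0.5071 -0.2437  0.025 ]] [[ 0.503  -0.2474  0.025 ]]
90 top tin [505.124   11.1805  54.1328 114.7309  12.1646] cov [491.1332 273.2719  63.85   124.8328 -18.4235]
90 side tin [504.5738  10.0438  56.847  117.2953  12.3483] cov [490.1483 272.7925  61.7114 130.1241 -18.1205]
120 top tin [505.1219  11.3883  53.8141 114.0942  12.1675] cov [491.0529 273.8654  63.3227 123.7561 -18.422 ]
120 side tin [505.0843  10.9645  55.4558 115.7149  12.3483] cov [490.5586 274.0462  61.7114 127.4859 -18.1205]
140 top tin [485.4408 -15.2278   3.4562  68.2485  12.3718] cov [491.0138 274.3948  62.9576 122.6821 -18.3252]
140 side tin [505.2931  11.3127  54.3375 114.5586  12.657 ] cov [490.7399 274.6001  61.7114 126.3204 -18.1205]
160 top tin [475.8155  24.6876   0.528    3.7384  -0.4102] cov [507.7169 310.1356  42.6515  50.7783  72.8105]
160 side tin [485.8398 -11.4876   5.0911  73.1184  13.8946] cov [490.9108 275.1223  61.7114 125.2213 -18.1205]
```

>>> jog_arm:
  deltas:
    - {"rotation": [0,0,-10],"dp": [4.2,-4.3,0],"gripper": 5.5}
    - {"rotation": [0,0,-20],"dp": [8.4,-8.6,0],"gripper": 5.5}
    - {"rotation": [0,0,-30],"dp": [12.6,-12.9,0],"gripper": 5.5}
    - {"rotation": [0,0,-40],"dp": [16.8,-17.2,0],"gripper": 5.5}
    - {"rotation": [0,0,-50],"dp": [21,-21.5,0],"gripper": 5.5}

```text
time: 0.72
ee_pos: [0.3625, 0.3898, 0.2171]
eef_rot: [0.0, 0.532, 0.846, -0.0]
ft_force: [0.1, 0.9, -1.0]
grip_width: 0.0548
grasp_force: 0.0
```

>>> jog_arm:
  deltas:
    - {"rotation": [0,0,-10],"dp": [1.5,-6,0],"gripper": 5.5}
    - {"rotation": [0,0,-20],"dp": [3,-12,0],"gripper": 5.5}
    - {"rotation": [0,0,-30],"dp": [4.5,-18,0],"gripper": 5.5}
    - {"rotation": [0,0,-40],"dp": [6,-24,0],"gripper": 5.5}
    - {"rotation": [0,0,-50],"dp": [8,-30,-1],"gripper": 5.5}

```text
time: 1.35
ee_pos: [0.4414, 0.0912, 0.2078]
eef_rot: [0.0, 0.84, 0.542, 0.001]
ft_force: [1.8, 0.0, -0.2]
grip_width: 0.055
grasp_force: 0.0
```

>>> jog_arm:
  deltas:
    - {"rotation": [0,0,-6],"dp": [1.3,-6,-1.0],"gripper": 5.5}
    - {"rotation": [0,0,-6],"dp": [2.6,-12,-2],"gripper": 5.5}
    - {"rotation": [0,0,-6],"dp": [3.9,-18,-3],"gripper": 5.5}
    - {"rotation": [0,0,-6],"dp": [5.2,-24,-4],"gripper": 5.5}
    - {"rotation": [0,0,-6],"dp": [6.0,-29,-5],"gripper": 5.5}

```text
time: 1.98
ee_pos: [0.5012, -0.1998, 0.1569]
eef_rot: [0.0, 0.866, 0.499, 0.0]
ft_force: [0.8, -0.7, 0.0]
grip_width: 0.0549
grasp_force: 0.0
```

>>> jog_arm:
  deltas:
    - {"rotation": [0,0,0],"dp": [0.5,-4.5,0],"gripper": 5.5}
    - {"rotation": [0,0,0],"dp": [0.5,-4.5,-4],"gripper": 5.5}
    - {"rotation": [0,0,0],"dp": [0.5,-4.5,-8],"gripper": 5.5}
    - {"rotation": [0,0,0],"dp": [0.5,-4.5,-10],"gripper": 5.5}
    - {"rotation": [0,0,0],"dp": [0.5,-4.5,-10],"gripper": 5.5}

```text
time: 2.6
ee_pos: [0.5047, -0.2415, 0.0559]
eef_rot: [-0.002, 0.866, 0.5, -0.001]
ft_force: [-0.5, 0.4, 0.3]
grip_width: 0.0553
grasp_force: 0.0
```

```bash
python3 - <<'E'
from h import *
print(observe()["ee_pos"],proj("top",[.507,-.245,.03]),proj("side",[.507,-.245,.03]))
s=viewer.read_camera("side");t=viewer.read_camera("top")
c=lambda im,x,y:cv2.resize(im[y:y+75,x:x+100],(400,300),interpolation=cv2.INTER_CUBIC)
cv2.imwrite("pics/p1.png",np.hstack([c(t,335,190),c(s,245,265)]))
k=t[225:240,130:170];m=cv2.imread("pics/top0.png")
E
```

```text
[ 0.5047 -0.2415  0.0559] [[381.3271 228.3772]] [[293.7917 302.041 ]]
```

View pics/p1.png

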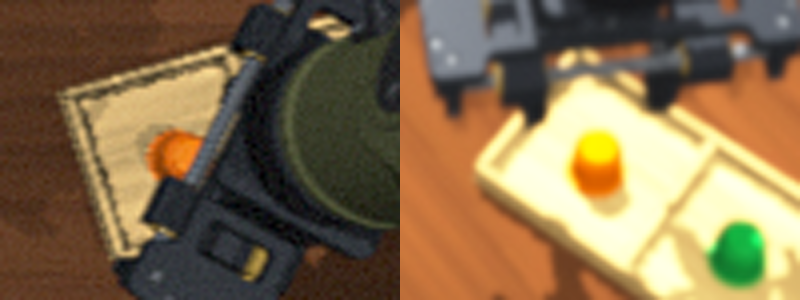

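The top crop shows the pod between the fingers; the side crop shows it at around (598,163), clear of both fingertips above. Descending.

>>> jog_arm:
  deltas:
    - {"rotation": [0,0,0],"dp": [0.2,-0.3,-1.5],"gripper": 5.5}
    - {"rotation": [0,0,0],"dp": [0.2,-0.3,-3],"gripper": 5.5}
    - {"rotation": [0,0,0],"dp": [0.2,-0.3,-4.5],"gripper": 5.5}
    - {"rotation": [0,0,0],"dp": [0.2,-0.3,-4.5],"gripper": 5.5}
    - {"rotation": [0,0,0],"dp": [0.2,-0.3,-4.5],"gripper": 2.5}

```text
time: 3.32
ee_pos: [0.508, -0.2452, 0.0124]
eef_rot: [0.0, 0.866, 0.5, -0.0]
ft_force: [-0.7, 0.0, 1.1]
grip_width: 0.0476
grasp_force: 0.0
```

>>> jog_arm:
  deltas:
    - {"rotation": [0,0,0],"dp": [0,0,0],"gripper": 2.0}
    - {"rotation": [0,0,0],"dp": [0,0,0],"gripper": 2.0}
    - {"rotation": [0,0,0],"dp": [0,0,0],"gripper": 2.0}
    - {"rotation": [0,0,0],"dp": [0,0,0],"gripper": 2.0}
  squeeze: 8

```text
time: 3.82
ee_pos: [0.5081, -0.2452, 0.0126]
eef_rot: [0.0, 0.866, 0.5, 0.0]
ft_force: [0.1, -0.7, 0.8]
grip_width: 0.0201
grasp_force: 0.3
```

```bash
python3 - <<'E'
from h import *
s=viewer.read_camera("side");t=viewer.read_camera("top")
c=lambda im,x,y:cv2.resize(im[y:y+75,x:x+100],(400,300),interpolation=cv2.INTER_CUBIC)
cv2.imwrite("pics/p2.png",np.hstack([c(t,335,190),c(s,245,265)]))
E
```

```text
(no output)
```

View pics/p2.png

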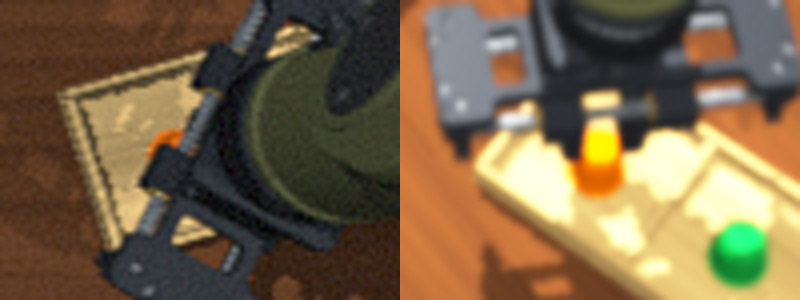

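```bash
python3 - <<'E'
from h import *
d=np.array([.866,-.5,0]);n=np.array([.5,.866,0])
def f(tcp,w):
    P=[np.array(tcp)+s*(w/2)*d+e*.009*n for s in(-1,1) for e in(-1,1)]
    return (proj("side",P)-[245,265])*4+[400,0],(proj("top",P)-[335,190])*4
print(*f([.5047,-.2415,.0559],.0553));print(*f([.5081,-.2452,.0126],.02))
s=cv2.imread("pics/p2.png");cv2.imwrite("pics/p3.png",np.hstack([cv2.resize(cv2.imread(p)[60:220,440:720],(400,230)) for p in("pics/p1.png","pics/p2.png")]))
E
```

```text
[[543.8746 144.3652]
 [538.456  114.8403]
 [643.9339 132.377 ]
 [637.4098 103.1444]] [[186.3846 208.819 ]
 [155.9204 192.1248]
 [232.3533 118.9657]
 [202.0287 102.6627]]
[[580.173  178.4538]
 [574.5414 149.5597]
 [615.1907 174.1882]
 [609.186  145.3947]] [[182.3204 176.2961]
 [153.599  160.636 ]
 [198.1006 145.5729]
 [169.4241 130.0393]]
```

View pics/p3.png

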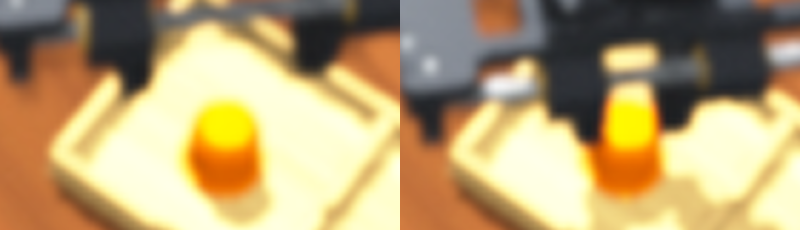

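>>> jog_arm:
  deltas:
    - {"rotation": [0,0,0],"dp": [0,0,0],"gripper": 5.5}
    - {"rotation": [0,0,0],"dp": [0,0,0],"gripper": 5.5}
    - {"rotation": [0,0,0],"dp": [0,0,0],"gripper": 5.5}
    - {"rotation": [0,0,0],"dp": [0,0,-0.25],"gripper": 5.5}
    - {"rotation": [0,0,0],"dp": [0,0,-0.5],"gripper": 5.5}

```text
time: 4.55
ee_pos: [0.5079, -0.2452, 0.0073]
eef_rot: [0.0, 0.866, 0.5, -0.0]
ft_force: [-0.7, -0.7, -0.9]
grip_width: 0.0549
grasp_force: 0.0
```

```bash
python3 - <<'E'
from h import *
o=observe();print(o["ee_pos"],o["ft_force"],o["grip_width"])
s=viewer.read_camera("side");o=observe();print(o["ee_pos"],o["ft_force"])
a,m=blob(s,(5,205,150),(25,255,255),(280,290,310,318))
print(cen(a),a.min(0),a.max(0),"pod0:",[292.96,304.85])
cv2.imwrite("pics/p4.png",cv2.resize(s[275:335,255:335],(800,600),interpolation=cv2.INTER_CUBIC))
E
```

```text
[ 0.5079 -0.2452  0.0073] [-0.7223 -0.7113 -0.9403] 0.05488898046902195
[ 0.5078 -0.245   0.007 ] [-0.2083 -0.5782 -0.4611]
[293.77024482109226, 308.26365348399247] [288 302] [300 313] pod0: [292.96, 304.85]
```

View pics/p4.png

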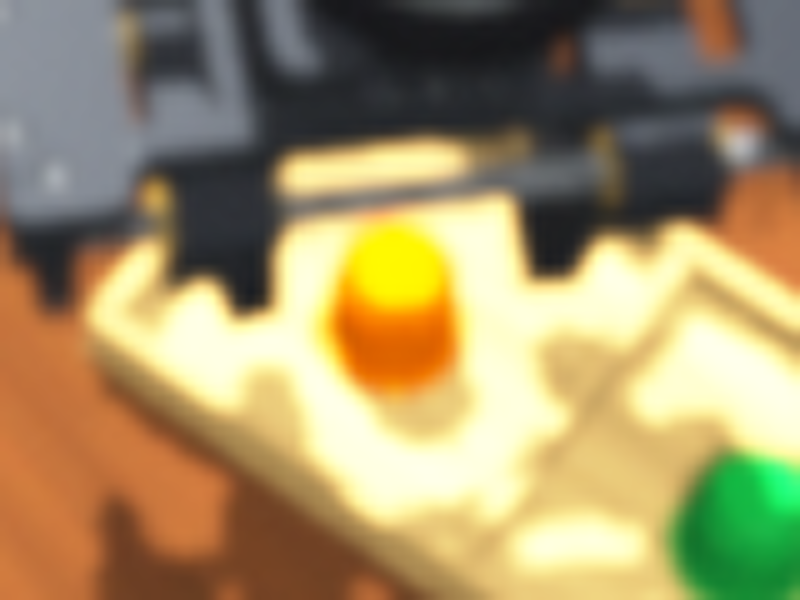

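The picture shows the fingertips at (255,305) and (555,270), with their shadows well below them on the tray. So the tips sit clearly higher than the reported z = 7 mm, probably 15–20 mm higher. I'll feel for the floor in small steps.

>>> jog_arm:
  deltas:
    - {"rotation": [0,0,0],"dp": [0,0,-0.2],"gripper": 5.5}
    - {"rotation": [0,0,0],"dp": [0,0,-0.4],"gripper": 5.5}
    - {"rotation": [0,0,0],"dp": [0,0,-0.4],"gripper": 5.5}

```text
time: 4.97
ee_pos: [0.5079, -0.2451, 0.0033]
eef_rot: [-0.0, 0.866, 0.5, -0.0]
ft_force: [-0.5, -0.3, 0.4]
grip_width: 0.055
grasp_force: 0.0
```

>>> jog_arm:
  deltas:
    - {"rotation": [0,0,0],"dp": [0,0,-0.2],"gripper": 5.5}
    - {"rotation": [0,0,0],"dp": [0,0,-0.4],"gripper": 5.5}
    - {"rotation": [0,0,0],"dp": [0,0,-0.6],"gripper": 5.5}
    - {"rotation": [0,0,0],"dp": [0,0,-0.6],"gripper": 5.5}

```text
time: 5.48
ee_pos: [0.5078, -0.2451, -0.0027]
eef_rot: [-0.0, 0.866, 0.5, -0.0]
ft_force: [-0.9, 0.4, -0.7]
grip_width: 0.0553
grasp_force: 0.0
```

```bash
python3 - <<'E'
from h import *
s=viewer.read_camera("side");o=observe();print(o["ee_pos"],o["ft_force"])
g=cv2.resize(s[275:335,255:335],(800,600),interpolation=cv2.INTER_CUBIC)
v=cv2.cvtColor(g,cv2.COLOR_BGR2HSV)[...,2]
for x in range(200,600,20):
    col=v[150:420,x];d=np.where(col<70)[0];print(x,150+d.max() if len(d) else None,end="; ")
E
```

```text
[ 0.5079 -0.2451 -0.0026] [0.8382 0.0186 0.3394]
200 293; 220 298; 240 330; 260 325; 280 173; 300 168; 320 165; 340 164; 360 162; 380 158; 400 156; 420 154; 440 152; 460 150; 480 151; 500 152; 520 157; 540 298; 560 292; 580 256;
```

>>> jog_arm:
  deltas:
    - {"rotation": [0,0,0],"dp": [0,0,-0.3],"gripper": 5.5}
    - {"rotation": [0,0,0],"dp": [0,0,-0.6],"gripper": 5.5}
    - {"rotation": [0,0,0],"dp": [0,0,-0.9],"gripper": 5.5}
    - {"rotation": [0,0,0],"dp": [0,0,-0.9],"gripper": 5.5}

```text
time: 6.02
ee_pos: [0.5078, -0.2451, -0.0118]
eef_rot: [-0.0, 0.866, 0.5, -0.0]
ft_force: [-0.2, -0.2, 0.4]
grip_width: 0.0551
grasp_force: 0.0
```

```bash
python3 - <<'E'
from h import *
s=viewer.read_camera("side");o=observe();print(o["ee_pos"],o["ft_force"],o["qpos"])
c=lambda im,x,y:cv2.resize(im[y:y+60,x:x+80],(400,300),interpolation=cv2.INTER_CUBIC)
cv2.imwrite("pics/p5.png",np.hstack([c(s,255,275),c(viewer.read_camera("top"),345,200)]))
E
```

```text
[ 0.5079 -0.2451 -0.0117] [-0.2433  0.1922  0.1759] [ 0.3268  0.9714  0.0708  1.8875 -0.2058  0.2899  0.0402]
```

View pics/p5.png

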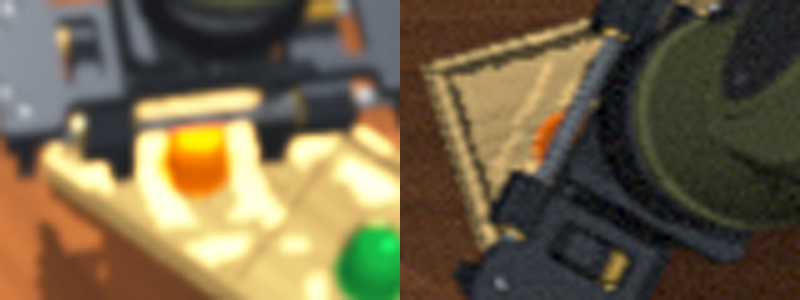

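>>> jog_arm:
  deltas:
    - {"rotation": [0,0,0],"dp": [0,0,0],"gripper": 2.2}
    - {"rotation": [0,0,0],"dp": [0,0,0],"gripper": 2.2}
    - {"rotation": [0,0,0],"dp": [0,0,0],"gripper": 2.2}
    - {"rotation": [0,0,0],"dp": [0,0,0],"gripper": 2.2}
  squeeze: 8

```text
time: 6.62
ee_pos: [0.508, -0.2451, -0.0115]
eef_rot: [0.0, 0.866, 0.5, 0.0]
ft_force: [-0.5, 0.5, 0.1]
grip_width: 0.0294
grasp_force: 8.0
```

>>> jog_arm:
  deltas:
    - {"rotation": [0,0,0],"dp": [0,0,3],"gripper": 2.2}
    - {"rotation": [0,0,0],"dp": [0,0,8],"gripper": 2.2}
    - {"rotation": [0,0,-8],"dp": [0,4,12],"gripper": 2.2}
    - {"rotation": [0,0,-16],"dp": [0,9,12],"gripper": 2.2}
    - {"rotation": [0,0,-24],"dp": [-0.1,14,12],"gripper": 2.2}

```text
time: 7.25
ee_pos: [0.5075, -0.1038, 0.1092]
eef_rot: [0.0, 0.952, 0.306, 0.001]
ft_force: [0.2, 0.8, -0.6]
grip_width: 0.0291
grasp_force: 8.0
```

>>> jog_arm:
  deltas:
    - {"rotation": [0,0,-8],"dp": [0,4,0],"gripper": 2.2}
    - {"rotation": [0,0,-16],"dp": [-0.1,8,0],"gripper": 2.2}
    - {"rotation": [0,0,-23.8],"dp": [-0.2,11.6,0],"gripper": 2.2}
    - {"rotation": [0,0,-23.8],"dp": [-0.2,11.6,0],"gripper": 2.2}

```text
time: 7.75
ee_pos: [0.5046, 0.0148, 0.1081]
eef_rot: [-0.001, 0.994, 0.109, -0.0]
ft_force: [0.7, -0.6, -0.6]
grip_width: 0.0298
grasp_force: 8.0
```

```bash
python3 - <<'E'
from h import *
s=viewer.read_camera("side");t=viewer.read_camera("top");o=observe();print(o["ee_pos"],o["eef_rot"],o["grip_width"],o["grasp_force"])
e=o["ee_pos"]
for dz in(0,.02,.025,.03):print(dz,proj("side",e+[0,0,dz]),proj("top",e+[0,0,dz]))
for n,im,b in(("side",s,(170,100,300,280)),("top",t,(200,150,330,290))):
    a,m=blob(im,(3,190,90),(26,255,255),b);print(n,cen(a),a.min(0),a.max(0),cv2.contourArea(a.astype(np.int32)))
c=lambda im,x,y:cv2.resize(im[y:y+90,x:x+120],(400,300),interpolation=cv2.INTER_CUBIC)
cv2.imwrite("pics/p6.png",np.hstack([c(s,170,150),c(t,210,180)]))
E
```

```text
[0.505  0.0104 0.1085] [0.0004 0.9943 0.1069 0.0001] 0.02921013887343127 7.963948556862306
0 [[225.5932 209.3543]] [[266.6249 228.5605]]
0.02 [[225.1982 204.013 ]] [[266.5511 228.0583]]
0.025 [[225.0977 202.654 ]] [[266.532  227.9282]]
0.03 [[224.9966 201.2852]] [[266.5126 227.7963]]
side [220.97395833333334, 202.4079861111111] [216 195] [226 209] 96.0Traceback (most recent call last):
  File "<stdin>", line 6, in <module>
  File "h.py", line 23, in cen
    M=cv2.moments(c.astype(np.int32));return [M["m10"]/M["m00"],M["m01"]/M["m00"]]
                                              ~~~~~~~~^~~~~~~~~
ZeroDivisionError: float division by zero
```

>>> jog_arm:
  deltas:
    - {"rotation": [0,0,0],"dp": [0,0.1,-3],"gripper": 2.2}
    - {"rotation": [0,0,0],"dp": [0,0.1,-6],"gripper": 2.2}
    - {"rotation": [0,0,0],"dp": [0,0.1,-8.5],"gripper": 2.2}
    - {"rotation": [0,0,0],"dp": [0,0.1,-10.5],"gripper": 2.2}
    - {"rotation": [0,0,0],"dp": [0,0.1,-10.8],"gripper": 2.2}

```text
time: 8.48
ee_pos: [0.5045, 0.0098, -0.0003]
eef_rot: [0.0, 0.994, 0.105, -0.001]
ft_force: [-0.7, -0.8, 0.1]
grip_width: 0.0296
grasp_force: 8.0
```

>>> jog_arm:
  deltas:
    - {"rotation": [0,0,0],"dp": [0,0,0],"gripper": 4.2}
    - {"rotation": [0,0,0],"dp": [0,0,0],"gripper": 4.2}
    - {"rotation": [0,0,0],"dp": [0,0,0],"gripper": 4.2}
    - {"rotation": [0,0,0],"dp": [0,0,3],"gripper": 4.2}
    - {"rotation": [0,0,0],"dp": [0,0,8],"gripper": 4.2}

```text
time: 9.1
ee_pos: [0.5041, 0.012, 0.0808]
eef_rot: [-0.0, 0.994, 0.106, -0.001]
ft_force: [0.8, -0.4, 0.1]
grip_width: 0.0421
grasp_force: 0.0
```

>>> jog_arm:
  deltas:
    - {"rotation": [0,0,10],"dp": [0,2,4],"gripper": 4.0}
    - {"rotation": [0,0,20],"dp": [-0.4,8,4],"gripper": 4.0}
    - {"rotation": [0,0,30],"dp": [-0.8,14,4],"gripper": 4.0}
    - {"rotation": [0,0,40],"dp": [-1.2,20,4],"gripper": 4.0}
    - {"rotation": [0,0,50],"dp": [-1.4,26,4],"gripper": 4.0}

```text
time: 9.72
ee_pos: [0.4905, 0.2739, 0.1211]
eef_rot: [0.0, 0.855, 0.519, 0.0]
ft_force: [1.7, -0.4, -0.3]
grip_width: 0.0401
grasp_force: 0.0
```

```bash
python3 - <<'E'
from h import *
t=viewer.read_camera("top");o=observe();print(o["ee_pos"],o["eef_rot"])
try:
    a,m=blob(t,(3,150,60),(26,255,255),(242,218,292,242));print("pod in tin",cen(a),a.min(0),a.max(0),plane("top",[cen(a)],.03))
except Exception as e: print(e, cv2.countNonZero(m))
t=cv2.imread("pics/top0.png");s=cv2.imread("pics/side0.png")
def tan(im,box,z,n):
    x0,y0,x1,y1=box;u=cv2.resize(im[y0:y1,x0:x1],None,fx=6,fy=6,interpolation=cv2.INTER_CUBIC)
    h=cv2.cvtColor(u,cv2.COLOR_BGR2HSV);m=cv2.inRange(h,(8,40,165),(26,150,255));m=cv2.morphologyEx(m,cv2.MORPH_OPEN,np.ones((9,9),np.uint8))
    c=max(cv2.findContours(m,0,1)[0],key=cv2.contourArea);r=cv2.boxPoints(cv2.minAreaRect(c));px=(np.vstack([r.mean(0),r])+.5)/6-.5+[x0,y0]
    print(n,px.round(1).tolist(),plane(n,px,z))
tan(t,(137,227,162,248),.069,"top")
E
```

```text
[0.4888 0.2858 0.1207] [-0.0038  0.8502  0.5265  0.0026]
pod in tin [266.99305555555554, 232.05555555555554] [260 225] [274 239] [[0.501  0.0102 0.03  ]]
top [[145.5, 237.2], [138.8, 237.9], [140.5, 232.7], [152.1, 236.5], [150.4, 241.7]] [[0.4906 0.2745 0.069 ]
 [0.4892 0.2891 0.069 ]
 [0.5005 0.2858 0.069 ]
 [0.4919 0.2599 0.069 ]
 [0.4808 0.2632 0.069 ]]
```

>>> jog_arm:
  deltas:
    - {"rotation": [0,0,9.5],"dp": [0,0.3,0],"gripper": 4.0}
    - {"rotation": [0,0,9.5],"dp": [0,0.3,-2],"gripper": 4.0}
    - {"rotation": [0,0,9.5],"dp": [0,0.3,-4],"gripper": 4.0}
    - {"rotation": [0,0,9.5],"dp": [0,0.3,-5],"gripper": 4.0}
    - {"rotation": [0,0,9.5],"dp": [0,0.3,-5],"gripper": 4.0}

```text
time: 10.4
ee_pos: [0.4906, 0.2745, 0.0702]
eef_rot: [0.0, 0.811, 0.585, -0.001]
ft_force: [0.1, -0.3, 1.0]
grip_width: 0.0403
grasp_force: 0.0
```

```bash
python3 - <<'E'
from h import *
viewer.read_camera("top");s=viewer.read_camera("side");o=observe();q=o["eef_rot"];print(o["ee_pos"],q,2*np.degrees(np.arctan2(q[2],q[1]))-90)
print(proj("side",[[.4906,.2745,.069],o["ee_pos"]+[0,0,.025]]))
E
```

```text
[0.4914 0.2749 0.0711] [0.0001 0.8107 0.5854 0.0005] -18.337879742089967
[[166.8871 161.2264]
 [165.6385 153.9491]]
```

>>> jog_arm:
  deltas:
    - {"rotation": [0,0,0],"dp": [0,0,-2],"gripper": 4.0}
    - {"rotation": [0,0,0],"dp": [0,0,-3.5],"gripper": 4.0}
    - {"rotation": [0,0,0],"dp": [0,0,-4.2],"gripper": 4.0}
    - {"rotation": [0,0,0],"dp": [0,0,-4.4],"gripper": 4.0}
    - {"rotation": [0,0,0],"dp": [0,0,-4.4],"gripper": 4.0}

```text
time: 11.12
ee_pos: [0.4912, 0.2749, 0.0267]
eef_rot: [0.0, 0.811, 0.585, 0.0]
ft_force: [-0.1, 0.8, 0.1]
grip_width: 0.0403
grasp_force: 0.0
```

```bash
python3 - <<'E'
from h import *
s=viewer.read_camera("side");t=viewer.read_camera("top");o=observe();print(o["ee_pos"],o["ft_force"])
c=lambda im,x,y,w:cv2.resize(im[y:y+w*3//4,x:x+w],(400,300),interpolation=cv2.INTER_CUBIC)
cv2.imwrite("pics/k1.png",np.hstack([c(s,138,140,64),c(t,105,205,88)]))
E
```

```text
[0.4913 0.2749 0.0269] [-0.2183 -0.1157 -0.5495]
```

View pics/k1.png

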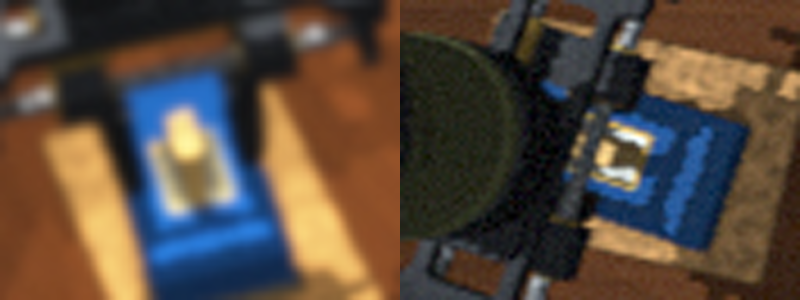

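The side crop shows the knob midway between the fingertips at (130,190) and (250,160), just above the cover. I'll go 3 mm lower and close.

>>> jog_arm:
  deltas:
    - {"rotation": [0,0,0],"dp": [-0.05,0,-0.3],"gripper": 4.0}
    - {"rotation": [0,0,0],"dp": [-0.05,0,-0.3],"gripper": 2.0}
    - {"rotation": [0,0,0],"dp": [-0.05,0,-0.3],"gripper": 0.8}
    - {"rotation": [0,0,0],"dp": [-0.05,0,-0.3],"gripper": 0.6}
    - {"rotation": [0,0,0],"dp": [-0.05,0,-0.3],"gripper": 0.6}
  squeeze: 30

```text
time: 11.85
ee_pos: [0.4911, 0.275, 0.024]
eef_rot: [0.0, 0.811, 0.585, 0.001]
ft_force: [0.4, 0.2, 5.5]
grip_width: 0.0116
grasp_force: 30.8
```

>>> jog_arm:
  deltas:
    - {"rotation": [0,0,0],"dp": [0,0,0],"gripper": 0.6}
    - {"rotation": [0,0,0],"dp": [0,0,0],"gripper": 0.6}

```text
time: 12.1
ee_pos: [0.4912, 0.2751, 0.024]
eef_rot: [0.0, 0.811, 0.585, 0.001]
ft_force: [-0.3, 0.5, 5.5]
grip_width: 0.0118
grasp_force: 30.8
```

>>> jog_arm:
  deltas:
    - {"rotation": [0,0,0],"dp": [0,0,0.5],"gripper": 0.6}
    - {"rotation": [0,0,0],"dp": [0,0,1.5],"gripper": 0.6}
    - {"rotation": [0,0,0],"dp": [0,0,3],"gripper": 0.6}
    - {"rotation": [0,0,0],"dp": [0,0,5],"gripper": 0.6}
    - {"rotation": [0,0,0],"dp": [0,0,7],"gripper": 0.6}
  squeeze: 40

```text
time: 12.72
ee_pos: [0.4904, 0.2748, 0.0949]
eef_rot: [0.0, 0.811, 0.585, 0.0]
ft_force: [-0.3, -0.5, -1.4]
grip_width: 0.0115
grasp_force: 40.4
```

>>> jog_arm:
  deltas:
    - {"rotation": [0,0,0],"dp": [0,0,2],"gripper": 0.6}
    - {"rotation": [0,0,3],"dp": [0,-1,4],"gripper": 0.6}
    - {"rotation": [0,0,6],"dp": [0.2,-3,5],"gripper": 0.6}
    - {"rotation": [0,0,10],"dp": [0.4,-6,5],"gripper": 0.6}
    - {"rotation": [0,0,14],"dp": [0.6,-9,5],"gripper": 0.6}

```text
time: 13.35
ee_pos: [0.4965, 0.184, 0.1445]
eef_rot: [0.0, 0.732, 0.681, 0.0]
ft_force: [0.1, -0.5, -2.4]
grip_width: 0.0118
grasp_force: 40.5
```

>>> jog_arm:
  deltas:
    - {"rotation": [0,0,4],"dp": [0.2,-4,0],"gripper": 0.6}
    - {"rotation": [0,0,8],"dp": [0.4,-8,0],"gripper": 0.6}
    - {"rotation": [0,0,12],"dp": [0.6,-12,0],"gripper": 0.6}
    - {"rotation": [0,0,16.6],"dp": [0.85,-15.5,0],"gripper": 0.6}
    - {"rotation": [0,0,16.6],"dp": [0.85,-17.3,0],"gripper": 0.6}

```text
time: 13.98
ee_pos: [0.505, 0.0088, 0.1444]
eef_rot: [0.001, 0.629, 0.778, -0.0]
ft_force: [-0.1, -0.3, -2.9]
grip_width: 0.0119
grasp_force: 40.5
```

>>> jog_arm:
  deltas:
    - {"rotation": [0,0,0],"dp": [0,0,-1],"gripper": 0.6}
    - {"rotation": [0,0,0],"dp": [0,0,-2],"gripper": 0.6}
    - {"rotation": [0,0,0],"dp": [0,0,-2],"gripper": 0.6}
    - {"rotation": [0,0,0],"dp": [0,0,-2],"gripper": 0.6}

```text
time: 14.48
ee_pos: [0.5049, 0.0128, 0.1233]
eef_rot: [-0.0, 0.627, 0.779, -0.0]
ft_force: [0.5, -0.4, -2.2]
grip_width: 0.0121
grasp_force: 40.5
```

```bash
python3 - <<'E'
from h import *
s=viewer.read_camera("side");t=viewer.read_camera("top");o=observe();q=o["eef_rot"];e=o["ee_pos"];print(e,2*np.degrees(np.arctan2(q[2],q[1]))-90,o["ft_force"],o["wrist_torque"])
cv2.imwrite("pics/l1s.png",s);cv2.imwrite("pics/l1t.png",t)
c=lambda im,x,y,w:cv2.resize(im[y:y+w*3//4,x:x+w],(400,300),interpolation=cv2.INTER_CUBIC)
cv2.imwrite("pics/l1.png",np.hstack([c(s,180,140,100),c(t,215,180,100)]))
E
```

```text
[0.5051 0.0124 0.1236] 12.328482073279105 [-0.6437  0.6267 -1.4744] [-0.0338  0.0761 -0.0031]
```

View pics/l1.png

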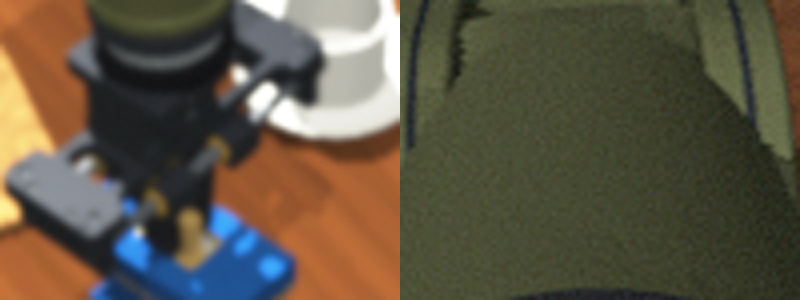

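Tenth picture, side crop: the lids hang level above the tin, with the knob at (190,235) in the crop. The top view is blocked by the arm. From here I'll rely on numbers: one corner check on the held cover, then lower to just above the rim.

```bash
python3 - <<'E'
from h import *
s=cv2.imread("pics/l1s.png");k=4;x0,y0=200,185
u=cv2.resize(s[y0:220,x0:262],None,fx=k,fy=k,interpolation=cv2.INTER_CUBIC)
m=cv2.inRange(cv2.cvtColor(u,cv2.COLOR_BGR2HSV),(100,120,120),(125,255,255))
c=max(cv2.findContours(m,0,cv2.CHAIN_APPROX_NONE)[0],key=cv2.contourArea).reshape(-1,2)
p=(c+.5)/k-.5+[x0,y0]
print("R",p[p[:,0].argmax()],"T",p[p[:,1].argmin()],"L",p[p[:,0].argmin()])
a=np.radians(12.3);ca,sa=np.cos(a),np.sin(a)
for sx,sy in((1,-1),(1,1),(-1,-1)):
    d=np.array([sx*.032,sy*.062]);w=np.array([.5052,.0113])+[ca*d[0]-sa*d[1],sa*d[0]+ca*d[1]]
    print(sx,sy,proj("side",[[*w,z] for z in(.140,.145,.150)]).tolist())
E
```

```text
R [252.375 205.375] T [232.625 191.625] L [208.125 201.125]
1 -1 [[253.9541273671406, 205.8736861439286], [253.95582402205366, 204.49712790417377], [253.9575337654144, 203.11056265905646]]
1 1 [[215.02967001950725, 180.21995438651365], [214.89820490536493, 178.82224593877334], [214.76588329552203, 177.41496091026323]]
-1 -1 [[235.4389213379325, 222.72438632434938], [235.37134380533047, 221.36763679899443], [235.30327914346506, 220.00065809230193]]
```

>>> jog_arm:
  deltas:
    - {"rotation": [0,0,0],"dp": [0,0,-1],"gripper": 0.6}
    - {"rotation": [0,0,0],"dp": [0,0,-2],"gripper": 0.6}
    - {"rotation": [0,0,0],"dp": [0,0,-3],"gripper": 0.6}
    - {"rotation": [0,0,0],"dp": [0,0,-3.5],"gripper": 0.6}
    - {"rotation": [0,0,0],"dp": [0,0,-3.5],"gripper": 0.6}

```text
time: 15.2
ee_pos: [0.5047, 0.0118, 0.088]
eef_rot: [-0.0, 0.627, 0.779, -0.0]
ft_force: [0.1, 0.5, -1.9]
grip_width: 0.0116
grasp_force: 40.5
```

>>> jog_arm:
  deltas:
    - {"rotation": [0,0,0],"dp": [0.03,0.03,-0.3],"gripper": 0.6}
    - {"rotation": [0,0,0],"dp": [0.03,0.03,-0.6],"gripper": 0.6}
    - {"rotation": [0,0,0],"dp": [0.03,0.03,-0.8],"gripper": 0.6}
    - {"rotation": [0,0,0],"dp": [0.03,0.03,-0.9],"gripper": 0.6}
    - {"rotation": [0,0,0],"dp": [0.03,0.03,-0.9],"gripper": 0.6}

```text
time: 15.82
ee_pos: [0.5052, 0.0121, 0.0794]
eef_rot: [-0.0, 0.627, 0.779, 0.0]
ft_force: [0.9, -0.2, -2.2]
grip_width: 0.0113
grasp_force: 40.5
```

>>> jog_arm:
  deltas:
    - {"rotation": [0,0,0],"dp": [0,0,-0.15],"gripper": 0.6}
    - {"rotation": [0,0,0],"dp": [0,0,-0.3],"gripper": 0.6}
    - {"rotation": [0,0,0],"dp": [0,0,-0.4],"gripper": 0.6}
    - {"rotation": [0,0,0],"dp": [0,0,-0.5],"gripper": 0.6}
    - {"rotation": [0,0,0],"dp": [0,0,-0.5],"gripper": 0.6}

```text
time: 16.45
ee_pos: [0.5053, 0.0121, 0.075]
eef_rot: [0.0, 0.627, 0.779, 0.0]
ft_force: [-1.2, 0.8, 4.6]
grip_width: 0.0116
grasp_force: 41.0
```

>>> jog_arm:
  deltas:
    - {"rotation": [0,0,0],"dp": [0,0,0],"gripper": 2.0}
    - {"rotation": [0,0,0],"dp": [0,0,0],"gripper": 3.0}
    - {"rotation": [0,0,0],"dp": [0,0,0.1],"gripper": 3.0}
    - {"rotation": [0,0,0],"dp": [0,0,0.6],"gripper": 3.0}
    - {"rotation": [0,0,0],"dp": [0,0,2.0],"gripper": 3.0}

```text
time: 17.08
ee_pos: [0.5042, 0.012, 0.0945]
eef_rot: [-0.001, 0.627, 0.779, -0.001]
ft_force: [0.4, -0.4, 0.1]
grip_width: 0.0301
grasp_force: 0.0
```

>>> jog_arm:
  deltas:
    - {"rotation": [0,0,0],"dp": [0,0,3],"gripper": 8.8}
    - {"rotation": [0,0,0],"dp": [0,0,5],"gripper": 8.8}
    - {"rotation": [0,0,0],"dp": [0,0,5],"gripper": 8.8}
    - {"rotation": [0,0,0],"dp": [0,0,5],"gripper": 8.8}
    - {"rotation": [0,0,0],"dp": [0,0,5],"gripper": 8.8}

```text
time: 17.7
ee_pos: [0.5046, 0.0121, 0.1437]
eef_rot: [-0.001, 0.627, 0.779, -0.001]
ft_force: [-0.7, -0.3, 0.2]
grip_width: 0.0779
grasp_force: 0.0
```

```bash
python3 - <<'E'
from h import *
s=viewer.read_camera("side");o=observe();print(o["ee_pos"],o["grip_width"],o["ft_force"])
k=4;x0,y0=190,180
u=cv2.resize(s[y0:260,x0:270],None,fx=k,fy=k,interpolation=cv2.INTER_CUBIC)
m=cv2.inRange(cv2.cvtColor(u,cv2.COLOR_BGR2HSV),(100,120,120),(125,255,255))
c=max(cv2.findContours(m,0,cv2.CHAIN_APPROX_NONE)[0],key=cv2.contourArea).reshape(-1,2)
p=(c+.5)/k-.5+[x0,y0]
h=cv2.approxPolyDP(cv2.convexHull(p.astype(np.float32)),1.5,True).reshape(-1,2);print(h.tolist())
a=np.radians(12.3);ca,sa=np.cos(a),np.sin(a)
for sx,sy in((1,-1),(1,1),(-1,-1),(-1,1)):
    d=np.array([sx*.032,sy*.062]);w=np.array([.5052,.0113])+[ca*d[0]-sa*d[1],sa*d[0]+ca*d[1]]
    print(sx,sy,proj("side",[*w,.096]).tolist())
E
```

```text
[0.5047 0.0121 0.1437] 0.0817885389334981 [ 0.1441 -0.1815  0.0949]
[[200.125, 205.375], [217.875, 192.625], [252.625, 218.125], [235.125, 234.625], [200.125, 209.875]]
1 -1 [[253.93973947439494, 217.57156070016737]]
1 1 [[216.15081869844502, 192.12090547856582]]
-1 -1 [[236.01335457738134, 234.23934496443192]]
-1 1 [[198.00516813123312, 207.2478921178145]]
```

>>> jog_arm:
  deltas:
    - {"rotation": [0,0,0],"dp": [0,0,-3],"gripper": 8.8}
    - {"rotation": [0,0,0],"dp": [0,0,-5.5],"gripper": 8.8}
    - {"rotation": [0,0,0],"dp": [0,0,-7.5],"gripper": 8.8}
    - {"rotation": [0,0,0],"dp": [0,0,-8.5],"gripper": 8.8}
    - {"rotation": [0,0,0],"dp": [0,0,-8.5],"gripper": 8.8}

```text
time: 18.38
ee_pos: [0.5048, 0.0121, 0.0589]
eef_rot: [-0.001, 0.627, 0.779, -0.001]
ft_force: [-0.0, 0.1, -0.3]
grip_width: 0.0879
grasp_force: 0.0
```

>>> jog_arm:
  deltas:
    - {"rotation": [0,0,0],"dp": [0,0,-0.3],"gripper": 8.8}
    - {"rotation": [0,0,0],"dp": [0,0,-0.5],"gripper": 8.8}
    - {"rotation": [0,0,0],"dp": [0,0,-0.5],"gripper": 8.8}

```text
time: 18.75
ee_pos: [0.5054, 0.0121, 0.0547]
eef_rot: [0.0, 0.627, 0.779, 0.0]
ft_force: [0.3, -0.2, 1.1]
grip_width: 0.0881
grasp_force: 0.0
```

>>> jog_arm:
  deltas:
    - {"rotation": [0,0,0],"dp": [0,0,-0.2],"gripper": 8.8}
    - {"rotation": [0,0,0],"dp": [0,0,-0.4],"gripper": 8.8}
    - {"rotation": [0,0,0],"dp": [0,0,-0.4],"gripper": 8.8}

```text
time: 19.12
ee_pos: [0.5052, 0.0121, 0.0503]
eef_rot: [-0.0, 0.627, 0.779, -0.0]
ft_force: [-0.4, 0.2, -0.3]
grip_width: 0.0884
grasp_force: 0.0
```

>>> jog_arm:
  deltas:
    - {"rotation": [0,0,0],"dp": [0,0,-0.2],"gripper": 8.8}
    - {"rotation": [0,0,0],"dp": [0,0,-0.4],"gripper": 8.8}
    - {"rotation": [0,0,0],"dp": [0,0,-0.4],"gripper": 7.2}
    - {"rotation": [0,0,0],"dp": [0,0,-0.4],"gripper": 6.6}
    - {"rotation": [0,0,0],"dp": [0,0,-0.4],"gripper": 6.0}
  squeeze: 15

```text
time: 19.75
ee_pos: [0.5053, 0.0122, 0.0465]
eef_rot: [0.0, 0.627, 0.779, 0.0]
ft_force: [0.5, -0.1, 0.2]
grip_width: 0.0639
grasp_force: 15.0
```

>>> jog_arm:
  deltas:
    - {"rotation": [0,0,0],"dp": [0,0,0],"gripper": 5.8}
    - {"rotation": [0,0,0],"dp": [0,0,0],"gripper": 5.8}
    - {"rotation": [0,0,0],"dp": [0,0,0],"gripper": 5.8}

```text
time: 20.12
ee_pos: [0.5053, 0.0121, 0.0465]
eef_rot: [0.0, 0.627, 0.779, 0.0]
ft_force: [-0.3, 0.2, 0.1]
grip_width: 0.0638
grasp_force: 15.0
```

Gripped at 63.8 mm, as expected. Now a slow straight lift, watching the weight.

>>> jog_arm:
  deltas:
    - {"rotation": [0,0,0],"dp": [0,0,0.2],"gripper": 5.8}
    - {"rotation": [0,0,0],"dp": [0,0,0.5],"gripper": 5.8}
    - {"rotation": [0,0,0],"dp": [0,0,0.9],"gripper": 5.8}
    - {"rotation": [0,0,0],"dp": [0,0,1.2],"gripper": 5.8}
    - {"rotation": [0,0,0],"dp": [0,0,1.2],"gripper": 5.8}

```text
time: 20.75
ee_pos: [0.5055, 0.0121, 0.0588]
eef_rot: [0.0, 0.627, 0.779, 0.0]
ft_force: [0.9, -0.6, -1.0]
grip_width: 0.064
grasp_force: 15.0
```

```bash
python3 - <<'E'
from h import *
for i in range(5): viewer.read_camera("side");o=observe();print(o["ee_pos"],o["ft_force"],o["grasp_force"])
E
```

```text
[0.5054 0.0121 0.0586] [-0.6462  0.3876 -2.2188] 14.999858338851482
[0.5053 0.0121 0.0585] [-0.053   0.5379 -0.8666] 14.999794894829392
[0.5052 0.0121 0.0584] [-0.0252 -0.2461 -0.7693] 14.99979401472956
[0.5052 0.0121 0.0584] [-0.6974  0.2174 -1.7334] 14.999814920593053
[0.5052 0.0121 0.0584] [-0.3949 -0.6254 -1.2189] 14.999844850972295
```

>>> jog_arm:
  deltas:
    - {"rotation": [0,0,0],"dp": [0,0,0.5],"gripper": 5.8}
    - {"rotation": [0,0,0],"dp": [0,0,1.3],"gripper": 5.8}
    - {"rotation": [0,0,0],"dp": [0,0,2.3],"gripper": 5.8}
    - {"rotation": [0,0,0],"dp": [0,0,3.5],"gripper": 5.8}
    - {"rotation": [0,0,0],"dp": [0,0,5],"gripper": 5.8}

```text
time: 21.62
ee_pos: [0.5052, 0.0122, 0.1095]
eef_rot: [0.0, 0.627, 0.779, 0.0]
ft_force: [-0.3, 1.4, -1.3]
grip_width: 0.0639
grasp_force: 15.0
```

>>> jog_arm:
  deltas:
    - {"rotation": [0,0,0],"dp": [0,0,1.5],"gripper": 5.8}
    - {"rotation": [0,0,0],"dp": [0,0,2.8],"gripper": 5.8}
    - {"rotation": [0,0,0],"dp": [0,0,3.7],"gripper": 5.8}
    - {"rotation": [0,0,0],"dp": [0,0,3.8],"gripper": 5.8}
    - {"rotation": [0,0,0],"dp": [0,0,3.8],"gripper": 5.8}

```text
time: 22.25
ee_pos: [0.505, 0.0122, 0.1462]
eef_rot: [-0.0, 0.627, 0.779, -0.0]
ft_force: [0.4, 0.2, -1.4]
grip_width: 0.0638
grasp_force: 15.0
```

>>> jog_arm:
  deltas:
    - {"rotation": [0,0,0],"dp": [0,0,0],"gripper": 5.8}
    - {"rotation": [0,0,0],"dp": [0,0,0],"gripper": 5.8}
    - {"rotation": [0,0,0],"dp": [0,0,0],"gripper": 5.8}
    - {"rotation": [0,0,0],"dp": [0,0,0],"gripper": 5.8}

```text
time: 22.75
ee_pos: [0.5052, 0.0121, 0.1464]
eef_rot: [-0.0, 0.627, 0.779, -0.0]
ft_force: [0.8, 1.1, -1.2]
grip_width: 0.064
grasp_force: 15.0
```

```bash
python3 - <<'E'
from h import *
s=viewer.read_camera("side");o=observe();print(o["ee_pos"],o["eef_rot"],o["ft_force"],o["grasp_force"],o["grip_width"])
a=np.radians(12.3);ca,sa=np.cos(a),np.sin(a);hsv=cv2.cvtColor(s,cv2.COLOR_BGR2HSV)
def W(x,y,z):return [.5052+ca*x-sa*y,.0113+sa*x+ca*y,z]
# knob top, flange-top points of the seated white lid, cover side
P=[W(0,0,.119)]+[W(x,y,.074) for x in(-.018,.018) for y in(-.045,-.03,.03,.045)]
for p,w in zip(proj("side",P),P):
    i,j=p.round().astype(int);print(p.round(1),hsv[j,i],s[j,i])
m=cv2.inRange(hsv[120:260,180:280],(100,120,60),(125,255,255));n,_,st,ce=cv2.connectedComponentsWithStats(m);print(st[1:][st[1:,4]>15]+[180,120,0,0,0])
w=cv2.inRange(hsv[190:235,190:262],(0,0,120),(40,70,255));n,_,st,ce=cv2.connectedComponentsWithStats(w);print("white",st[1:][st[1:,4]>10]+[190,190,0,0,0])
print("flange corners",proj("side",[W(x,y,.074) for x in(-.027,.027) for y in(-.057,.057)]))
E
```

```text
[0.5053 0.0121 0.1464] [-0.      0.6274  0.7787  0.    ] [ 0.7237 -0.2361 -2.0687] 14.999837572686374 0.06372871688536387
[225.2 206.3] [17 47 87] [71 80 87]
[234.9 232.2] [ 45  12 221] [211 221 216]
[230.2 228.9] [ 47  10 220] [211 220 215]
[212.1 216.1] [  0   0 255] [255 255 255]
[207.7 213. ] [  0   0 255] [255 255 255]
[244.8 223. ] [  0   0 255] [255 255 255]
[240.2 219.8] [  0   0 255] [255 255 255]
[222.2 207.4] [ 19 112 125] [ 70 104 125]
[217.8 204.4] [  0   0 255] [255 255 255]
[[220 171   7   6  26]
 [217 175  36  36 648]
 [205 220   8  12  52]
 [228 231  22  20 192]]
white [[202 203  50  26 540]
 [214 230   7   5  20]]
flange corners [[236.1215 237.2676]
 [201.6997 212.6997]
 [251.0189 223.3409]
 [216.7631 199.9426]]
```

The white lid is seated where predicted (image x 202–252, against 201.7–251.0 predicted). The cover is held level about 10 cm up and still, so I'm handing in.

```bash
python3 -c "
from rig import ctrl
print(ctrl.hand_in())"
```

```text
the job is handed in; nothing more can be done
None
```

I handed the job in at about 23 s: the orange pod is in the tin, the sealing lid measured as seated, and the blue cover is held level about 10 cm above it; I never re-measured the green pod, cup and doughnut, and no verdict was returned.

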